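Clamp a bearing cap with a ball-knob spring clamp

TASK

Pick up the bright aluminium bearing cap, set it down flat and centred between the jaws of the blue bench clamp, and let go of it. Then turn the smooth black ball knob clockwise (seen from above) until the red spring jaw holds the cap squarely against the dark stop with about 13 N, its springs pressed in about half way and never to the end of their travel, and let go of the knob. Leave everything else on the bench where it is.

Things in the scene. Friction and masses are not known exactly. Their poses are not given: they have to be found in the camera images.
- cap: bright aluminium bearing cap, 50 (x) x 28 (y) x 38 mm (z), with two brass-ringed bolt holes on top: a solid bar from 16 to 38 mm height on two feet at its x ends, an arch 26 mm wide between them. 0.1 to 0.2 kg. Origin: centre of the underside. Best gripped across its 50 mm length, so that the fingers stay beside the jaws; it may be turned half round
- clamp: blue bench clamp bolted to the table: base plate 90 (x) x 290 (y) x 30 mm, its upper face (the bed) 30 mm above the table. Origin: centre of the underside; y runs from the knob (at y = -105 mm, on a grey gearbox whose top is 56 mm above the table) to the stop. The knob drives a steel carrier block (36 mm wide, top at 64 mm) along +y, 10 mm per radian of clockwise turn
- jaw_home (a point): point on the bed where the red jaw's gripping face stands with the knob fully open. It starts 0 to 4 mm beyond this towards the stop (+y). The jaw plate is 36 wide, 8 thick, 34 mm high, on springs in front of the carrier: 5 N per mm, 5.5 mm travel. 13 N (2.6 mm) is the wanted clamping; beyond about 4.5 mm the cap is marked
- stop: dark steel stop block on the bed, 36 wide (x), 30 long, 36 mm high, bolted at a different place each time. Origin: foot of its flat face towards the jaw, on the bed, on the clamp's centre line; axes as the clamp's. The clamped cap has its origin at x near 0, y = -14 mm, z = 0 here, its y along this y. The open gap between jaw and stop is 38 to 48 mm
- knob_center (a point): centre of the ball knob: smooth black ball, 50 mm diameter, 105 mm above the table on a vertical 16 mm stem. Its bright steel crown (from 7 mm above the centre up, white pointer on top) is oily and slips: squeeze firmly (30 N or more, friction 0.4) across the widest part. Whole turn 2.8 rad. Friction 0.25 N m, so it stays where left; clamping adds 0.010 N m per N of jaw force
- rusty_cap: bystander: a rusty brown cap of the same size without brass rings, to be left alone; origin at the centre of the underside
- oil_bottle: bystander: white oil bottle with a red spout, 78 mm wide, 196 mm high
- mallet: bystander: red mallet lying down, 275 mm long; origin at the handle's end, handle along x, head 60 mm thick across the far end
- steel_bowl: bystander: steel bowl, 100 mm wide, 45 mm high
- tappet: bystander: steel valve tappet, 32 mm wide, 26 mm high
- socket: bystander: dark steel socket, 26 mm wide, 50 mm high
- piston: bystander: aluminium piston, 76 mm wide, 55 mm high
Not all that is in view belongs to the job. Leave any green or purple look-alike of the cap alone.

How it is judged:
By the outcome, as a careful person would: the job done as asked, in the order asked, and still so for the second after the job is handed in, with the robot touching nothing.
It also fails if it takes over 69 s, if anything falls off the work surface, if the arm or the gripper's body presses on something with over 40 N, if the wrist force passes 120 N, or if a joint passes its speed limit or range.

ROBOT

A 7-joint arm with a two-finger parallel gripper is mounted at the origin on the work surface. World frame = base frame: x ahead of the robot, y to its left, z up, the work surface at z = 0. Lengths are in m, angles in rad, forces in N, time in s.
With the tool pointing down it reaches from about 0.4 to 0.875 m from the base axis. Payload 19.3 kg.
Tool frame: the origin (TCP) lies at the centre of the arm's flange, where the gripper is bolted on; the fingertips stand 173 mm ahead of it and the grasp point (between the pads) lies 155 mm ahead of it; z points along the fingers, y is the line along which they close (so a half turn about z gives the same grasp; the last joint's range is limited). The gripper opens to 85 mm and grips with 20 to 120 N. Pads are 22 mm wide; open, the fingers measure 114 mm over their backs; the gripper's body (76 mm by 85 mm) begins 54 mm behind the grasp point. The pads swing forward as they close: fully open they stand 13 mm farther back than shut.
Start: joints at [-1.246, 0.521, -0.036, 1.599, 0.021, 1.021, -0.113], TCP at [0.24, 0.577, 0.405] pointing down, gripper open.
Joint ranges: [-2.91, 2.91], [-0.3, 2.13], [-1.5, 1.42], [0.17, 2.43], [-1.26, 4.41], [0.16, 1.93], [-2.52, 2.52]. Speed limits (rad/s): [1.89, 1.89, 2.39, 2.39, 3.01, 3.01, 3.01].

INTERFACE

Orientations are given as a unit quaternion [w, x, y, z].
In Python, from plant import env gives the robot as it stands. The module is installed in compiled form; this text tells all that it offers.
- The arm moves only by the tool send_rows, never from a script. Its argument "targets" is a list of rows, each a list of 7 numbers: the shift along the tool's x, y, z in m, then the turn, a rotation vector about the tool's x, y, z in rad, then the finger opening in m, from 0 to 0.0854. A call has exactly 10 rows; each row shifts and turns the commanded pose from where the row before left it, along the tool's axes as they then stand; what a row does not reach is not made up. A row lasts 1/12 s, in which the tool goes at most 41.7 mm and 7.16 degrees, less where a joint would pass 70% of its speed; a pose out of reach is approached as far as the arm can. A call is refused whole if a number of a shift passes 0.0417 or a number of a turn 0.125, either way. A call with a gripper value outside its range is refused whole. The fingers move at their own pace and stop on an object; "newtons" is the grip in N (left out, the last holds). Time passes only in rows, so rows that do not move let the fingers close, or fill a call up. It gives the time, the measured TCP pose, the force, the opening and the grip force at its end, in the units of the state.
- env.observe(): the state, without advancing time (a new reading comes with each control period).
- env.capture(name): name is "scene" or "side" or "wrist"; returns a dict with "pixels" (480x640x3 uint8, red, green, blue), "intrinsics" (3x3 intrinsics, pixels), "k1" (the pictures are not rectified: a ray, as slopes to the right and down, at radius r is drawn at 1 + k1 r^2 times it, then the intrinsics apply), "rvec" (rotation vector, rad) and "tvec" (3), from world to camera coordinates, as OpenCV has them. Camera axes: x right, y down, z forward; pixel columns grow to the right and rows downward; lengths in m; the calibration is good to about 2 mm. A picture is of the moment at which its call begins. There is no depth.
- env.hand_in(): hands the job in; it is judged then, once.
The state is a dict: "t": time; "joint_pos": joint angles; "joint_velocities": joint speeds; "tau": joint torques, N m; "eef_pos": TCP position; "ee_rot": TCP orientation; "wrist_force": force on the tool from outside, world axes, zero at the start; "wrist_torque": the same for the moment, N m; "width": finger opening in m; "finger_force": force on a finger pad.
Only numpy, scipy, OpenCV 4.12 (cv2) and the standard library are available. Lean on these libraries where they do the work, as an engineer would, in place of code of your own. Each camera call takes 0.05 s, during which the arm holds its last target. There are 200 camera calls.

## Working session

There is one attempt and no reset: what is moved stays moved. The work goes in short steps, Python scripts to look and compute and a tool call to move; the robot and the scene stay as the last step left them, time stands still between calls to the robot, and variables do not carry over. Pictures are saved under pics/ and viewed, at most 10 in all, crops included, and the job is handed in when it is done.

Besides the shell and the picture viewer there is one more tool, called by a JSON object that holds its "method" and its "body". send_rows: Moves the arm, as the interface text tells. Its arguments: {"type":"object","properties":{"targets":{"type":"array","items":{"type":"array","items":{"type":"number"}}},"newtons":{"type":"number"}},"required":["targets"]}

```bash
mkdir -p pics
cat > h.py <<'E'
import numpy as np, cv2
from scipy.spatial.transform import Rotation as R
from plant import env
def cap(n,f):
    c=env.capture(n); cv2.imwrite('pics/'+f,c['pixels'][:,:,::-1]); np.save('pics/'+f[:-4]+'.npy',c,allow_pickle=True); return c
def load(f): return np.load('pics/'+f+'.npy',allow_pickle=True).item()
def ray(c,uv):
    K=np.array(c['intrinsics']); d=np.array([(uv[0]-K[0,2])/K[0,0],(uv[1]-K[1,2])/K[1,1]]); s=d.copy()
    for _ in range(20): s=d/(1+c['k1']*(s@s))
    M=R.from_rotvec(np.ravel(c['rvec'])).as_matrix(); return -M.T@np.ravel(c['tvec']), M.T@np.r_[s,1]
def onz(c,uv,z):
    o,d=ray(c,uv); return o+d*(z-o[2])/d[2]
def proj(c,P):
    M=R.from_rotvec(np.ravel(c['rvec'])).as_matrix(); p=M@np.array(P)+np.ravel(c['tvec']); s=p[:2]/p[2]; s=s*(1+c['k1']*(s@s)); K=np.array(c['intrinsics']); return np.array([K[0,0]*s[0]+K[0,2],K[1,1]*s[1]+K[1,2]])
E
python3 - <<'E'
from h import *
for n in('scene','side','wrist'):
    c=cap(n,n+'0.png'); print(n,ray(c,(320,240)))
s=env.observe(); print({k:np.round(s[k],3) for k in('t','eef_pos','ee_rot','width','wrist_force')})
E
```

```text
scene (array([ 1.34456826, -0.39965162,  0.90573324]), array([-0.63202625,  0.36623449, -0.68312161]))
side (array([ 0.4978421 , -0.78169667,  0.74504122]), array([ 0.05523409,  0.77656498, -0.62768294]))
wrist (array([0.165441  , 0.60797357, 0.37298542]), array([ 0.31809045, -0.12692404, -0.94001294]))
{'t': np.float64(0.15), 'eef_pos': array([0.24 , 0.577, 0.404]), 'ee_rot': array([-0.   ,  0.196,  0.981, -0.   ]), 'width': np.float64(0.086), 'wrist_force': array([ 0.34 ,  0.298, -0.556])}
```

View pics/scene0.png

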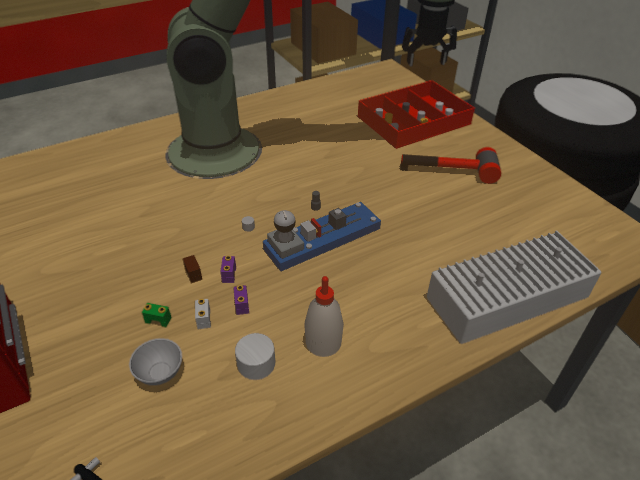

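View pics/side0.png

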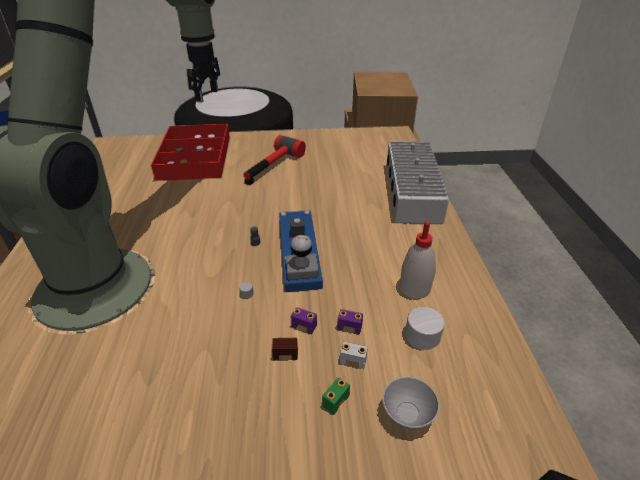

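Scene view: the bright cap is at about (203,313), the clamp at (323,235), and the knob ball at (285,222). In the side view the cap is at (353,354), the clamp at (300,250), and the knob at (301,245). Purple and green look-alikes and the rusty cap stand near the cap. I'll enlarge these areas.

Run:
```python
from h import *
a=cv2.imread('pics/scene0.png');b=cv2.imread('pics/side0.png')
def z(i,x,y,w,h): return cv2.resize(i[y:y+h,x:x+w],(400,300),interpolation=cv2.INTER_CUBIC)
# scales: clamp scene 130x97.5->use 128x96 (3.125), caps 64x48 (6.25)
m=np.vstack([np.hstack([z(a,260,180,128,96),z(b,236,204,128,96)]),np.hstack([z(a,172,290,64,48),z(b,322,330,64,48)])])
cv2.imwrite('pics/m1.png',m)
```

```text
(no output)
```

View pics/m1.png

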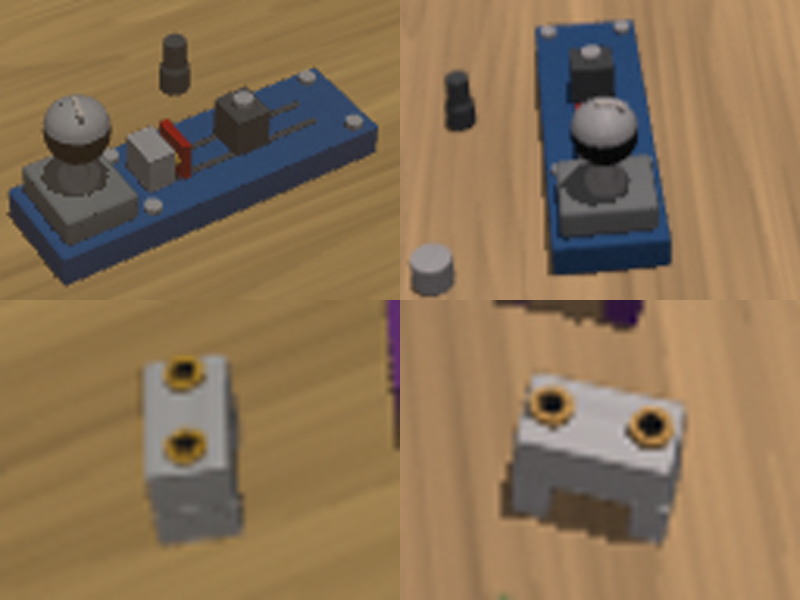

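Run:
```python
from h import *
a=load('scene0');b=load('side0')
S=lambda x,y:(260+x/3.125,180+y/3.125); D=lambda x,y:(236+(x-400)/3.125,204+y/3.125)
A=lambda x,y:(172+x/6.25,290+(y-300)/6.25); B=lambda x,y:(322+(x-400)/6.25,330+(y-300)/6.25)
print('holes',[onz(a,A(*p),.038)[:2] for p in((184,372),(185,445))],[onz(b,B(*p),.038)[:2] for p in((552,405),(651,426))])
print('scene bed',np.round([onz(a,S(*p),.03)[:2] for p in((10,195),(68,252),(377,127),(315,70))],4))
print('side bed',np.round([onz(b,D(*p),.03)[:2] for p in((553,243),(668,236),(633,24),(537,27))],4))
print('knob',onz(a,S(77,130),.105),onz(b,D(604,130),.105))
print('stop top bolt',onz(a,S(243,97),.066),onz(b,D(591,50),.066))
s=env.observe(); print(R.from_quat(np.array(s['ee_rot'])[[1,2,3,0]]).as_matrix().round(3))
c=load('wrist0'); M=R.from_rotvec(np.ravel(c['rvec'])).as_matrix()
T=R.from_quat(np.array(s['ee_rot'])[[1,2,3,0]]).as_matrix(); o,_=ray(c,(320,240)); print('cam in tool',T.T@(o-s['eef_pos']), 'axes',(T.T@M.T).round(3))
```

```text
holes [array([ 0.58649546, -0.24837703]), array([ 0.61661779, -0.25916467])] [array([ 0.58747359, -0.24680488]), array([ 0.61754953, -0.25723111])]
scene bed [[ 0.4761 -0.0531]
 [ 0.5524 -0.0416]
 [ 0.5459  0.2375]
 [ 0.4611  0.2332]]
side bed [[ 0.468  -0.0456]
 [ 0.5541 -0.0446]
 [ 0.5434  0.2327]
 [ 0.4563  0.2347]]
knob [ 0.5113895 -0.0106859  0.105    ] [ 0.50976585 -0.00703652  0.105     ]
stop top bolt [0.49842504 0.13964726 0.066     ] [0.50373108 0.14648534 0.066     ]
[[-0.923  0.385 -0.   ]
 [ 0.385  0.923 -0.001]
 [-0.    -0.001 -1.   ]]
cam in tool [ 8.11351734e-02 -3.16526121e-05  3.12661072e-02] axes [[-0.    -0.949 -0.314]
 [ 1.    -0.    -0.001]
 [ 0.001 -0.314  0.949]]
```

{"method": "send_rows", "body": {"targets": [[-0.0218,-0.0209,0,0,0,0,0.085],[-0.0218,-0.0209,0,0,0,0,0.085],[-0.0218,-0.0209,0,0,0,0,0.085],[-0.0218,-0.0209,0,0,0,0,0.085],[-0.0218,-0.0209,0,0,0,0,0.085],[-0.0218,-0.0209,0,0,0,0,0.085],[-0.0218,-0.0209,0,0,0,0,0.085],[-0.0218,-0.0209,0,0,0,0,0.085],[-0.0218,-0.0209,0,0,0,0,0.085],[-0.0218,-0.0209,0,0,0,0,0.085]]}}

```text
t: 0.98
eef_pos: [0.3615, 0.2987, 0.4047]
ee_rot: [-0.0, 0.196, 0.981, -0.0]
wrist_force: [2.0, 0.2, 0.6]
width: 0.0851
finger_force: 0.0
```

{"method": "send_rows", "body": {"targets": [[-0.0218,-0.0209,0,0,0,0,0.085],[-0.0218,-0.0209,0,0,0,0,0.085],[-0.0218,-0.0209,0,0,0,0,0.085],[-0.0218,-0.0209,0,0,0,0,0.085],[-0.0218,-0.0209,0,0,0,0,0.085],[-0.0218,-0.0209,0,0,0,0,0.085],[-0.0218,-0.0209,0,0,0,0,0.085],[-0.0218,-0.0209,0,0,0,0,0.085],[-0.0218,-0.0209,0,0,0,0,0.085],[-0.0218,-0.0209,0,0,0,0,0.085]]}}

```text
t: 1.82
eef_pos: [0.4824, 0.0219, 0.4047]
ee_rot: [-0.0, 0.196, 0.981, -0.0]
wrist_force: [0.8, 1.0, 1.2]
width: 0.085
finger_force: 0.0
```

{"method": "send_rows", "body": {"targets": [[-0.0218,-0.0209,0.005,0,0,0,0.085],[-0.0218,-0.0209,0.01,0,0,0,0.085],[-0.0218,-0.0209,0.01,0,0,0,0.085],[-0.0218,-0.0209,0.01,0,0,0,0.085],[-0.0218,-0.0209,0.01,0,0,0,0.085],[-0.0218,-0.0209,0.01,0,0,0,0.085],[-0.0218,-0.0209,0.01,0,0,0,0.085],[-0.0218,-0.0209,0.01,0,0,0,0.085],[-0.0218,-0.0209,0.01,0,0,0,0.085],[-0.0218,-0.0209,0.01,0,0,0,0.085]]}}

```text
t: 2.65
eef_pos: [0.6032, -0.2548, 0.3089]
ee_rot: [-0.0, 0.196, 0.981, 0.0]
wrist_force: [1.0, 0.3, 0.6]
width: 0.0849
finger_force: 0.0
```

{"method": "send_rows", "body": {"targets": [[0,0,0,0,0,0.12,0.085],[0,0,0,0,0,0.12,0.085],[0,0,0,0,0,0.12,0.085],[0,0,0,0,0,0.12,0.085],[0,0,0,0,0,0.12,0.085],[0,0,0,0,0,0.12,0.085],[0,0,0,0,0,0.12,0.085],[0,0,0,0,0,0.12,0.085],[0,0,0,0,0,0.12,0.085],[0,0,0,0,0,0.12,0.085]]}}

```text
t: 3.48
eef_pos: [0.6029, -0.2533, 0.3095]
ee_rot: [-0.0, 0.718, 0.696, -0.0]
wrist_force: [0.1, 1.3, 0.3]
width: 0.0847
finger_force: 0.0
```

{"method": "send_rows", "body": {"targets": [[0,0,0,0,0,0.08,0.085],[0,0,0,0,0,0.08,0.085],[0,0,0,0,0,0.08,0.085],[0,0,0,0,0,0.075,0.085],[0,0,0,0,0,0,0.085],[0,0,0,0,0,0,0.085],[0,0,0,0,0,0,0.085],[0,0,0,0,0,0,0.085],[0,0,0,0,0,0,0.085],[0,0,0,0,0,0,0.085]]}}

```text
t: 4.32
eef_pos: [0.6029, -0.2535, 0.3098]
ee_rot: [0.0, 0.816, 0.578, 0.0]
wrist_force: [0.0, 0.0, 0.7]
width: 0.0847
finger_force: 0.0
```

Run:
```python
from h import *
c=cap('wrist','w1.png')
s=env.observe(); T=R.from_quat(np.array(s['ee_rot'])[[1,2,3,0]]).as_matrix(); print(s['t'],s['eef_pos'],T.round(3),np.round(s['joint_pos'],2))
```

```text
4.3667 [ 0.60286384 -0.25349016  0.30974162] [[ 0.332  0.943  0.   ]
 [ 0.943 -0.332  0.   ]
 [ 0.     0.    -1.   ]] [-0.06  0.76  0.59  1.62 -0.51  0.92  0.38]
```

View pics/w1.png

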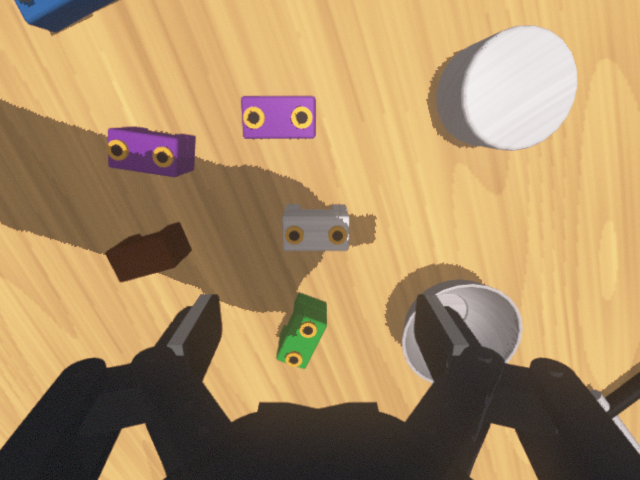

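The wrist view shows the cap's holes at (294,236) and (338,236). The bowl's rim spans (403–521, 283–380), and the green cap's top is near (300,345).

Run:
```python
from h import *
c=load('w1'); s=env.observe(); T=R.from_quat(np.array(s['ee_rot'])[[1,2,3,0]]).as_matrix()
p=[onz(c,u,.038) for u in((294,236),(338,236))]; m=(p[0]+p[1])/2
print(p,'centre',m,'tool shift',T.T@(m-s['eef_pos']),'dir in tool',T.T@(p[1]-p[0]))
for n,u,z in(('bowl rim l',(404,325),.045),('bowl rim top',(455,284),.045),('green corner',(300,294),.038),('green',(326,300),.038),('cap L',(283,228),.038),('cap R',(349,228),.038),('cap bot',(316,250),.038),('purple bot',(280,138),.038),('piston',(470,130),.055)): print(n,(T.T@(onz(c,u,z)-m)).round(3)[:2])
print([s['wrist_force']])
```

```text
[array([ 0.5845894 , -0.25113511,  0.038     ]), array([ 0.61558861, -0.26206589,  0.038     ])] centre [ 0.60008901 -0.2566005   0.038     ] tool shift [-0.00388359 -0.0015955   0.27174115] dir in tool [-1.37822794e-05  3.28699417e-02  1.36569388e-06]
bowl rim l [-0.073  0.07 ]
bowl rim top [-0.037  0.107]
green corner [-0.049 -0.013]
green [-0.054  0.008]
cap L [ 0.006 -0.024]
cap R [0.006 0.024]
cap bot [-0.011 -0.   ]
purple bot [ 0.071 -0.025]
piston [0.077 0.098]
[array([-0.28234412,  0.63245742,  0.15924088])]
```

{"method": "send_rows", "body": {"targets": [[-0.003,-0.0015,0.012,0,0,0,0.085],[0,0,0.015,0,0,0,0.085],[0,0,0.015,0,0,0,0.085],[0,0,0.015,0,0,0,0.085],[0,0,0.015,0,0,0,0.085],[0,0,0.015,0,0,0,0.085],[0,0,0.015,0,0,0,0.085],[0,0,0.015,0,0,0,0.085],[0,0,0.01,0,0,0,0.085],[0,0,0.005,0,0,0,0.085]]}}

```text
t: 5.2
eef_pos: [0.6001, -0.2557, 0.1758]
ee_rot: [-0.001, 0.816, 0.578, -0.001]
wrist_force: [0.1, 0.6, -0.5]
width: 0.0849
finger_force: 0.0
```

{"method": "send_rows", "body": {"targets": [[0,0,0,0,0,0,0.075],[0,0,0,0,0,0,0.068],[0,0,0,0,0,0,0.062],[0,0,0,0,0,0,0.057],[0,0,0,0,0,0,0.052],[0,0,0,0,0,0,0.04],[0,0,0,0,0,0,0.04],[0,0,0,0,0,0,0.04],[0,0,0,0,0,0,0.04],[0,0,0,0,0,0,0.04]], "newtons": 40}}

```text
t: 6.03
eef_pos: [0.6007, -0.2558, 0.1784]
ee_rot: [0.0, 0.816, 0.578, 0.0]
wrist_force: [-1.0, 1.6, 6.1]
width: 0.0491
finger_force: 41.5
```

{"method": "send_rows", "body": {"targets": [[0,0,-0.008,0,0,0,0.04],[0,0,-0.014,0,0,0,0.04],[0,0,-0.02,0,0,0,0.04],[0,0,-0.02,0,0,0,0.04],[0,0,-0.02,0,0,0,0.04],[0,0,-0.02,0,0,0,0.04],[0,0,-0.02,0,0,0,0.04],[0,0,-0.02,0,0,0,0.04],[0,0,-0.02,0,0,0,0.04],[0,0,-0.01,0,0,0,0.04]]}}

```text
t: 6.87
eef_pos: [0.6005, -0.2561, 0.3533]
ee_rot: [0.001, 0.816, 0.578, 0.001]
wrist_force: [-0.6, 0.5, -1.9]
width: 0.0493
finger_force: 41.9
```

Run:
```python
from h import *
a=load('scene0');b=load('side0'); print('bottle',onz(a,(323,338),0.02),onz(b,(418,285),0.02),'spout',onz(a,(325,282),.19),onz(b,(426,227),.19))
s=env.observe(); T=R.from_quat(np.array(s['ee_rot'])[[1,2,3,0]]).as_matrix()
print(s['width'],s['eef_pos'],s['wrist_force'],T.T@(np.array([.504,.10,.35])-s['eef_pos']))
```

```text
bottle [ 0.78134316 -0.06291643  0.02      ] [ 0.77867199 -0.06990288  0.02      ] spout [ 0.78353281 -0.06282968  0.19      ] [ 0.77243297 -0.06844607  0.19      ]
0.04928379453664571 [ 0.60048855 -0.25613243  0.35333971] [-0.61846526  0.48197728 -1.86967201] [ 0.30368593 -0.20956919  0.00266702]
```

{"method": "send_rows", "body": {"targets": [[0.023,-0.0177,0,0,0,0,0.04],[0.023,-0.0177,0,0,0,0,0.04],[0.023,-0.0177,0,0,0,0,0.04],[0.023,-0.0177,0,0,0,0,0.04],[0.023,-0.0177,0,0,0,0,0.04],[0.023,-0.0177,0,0,0,0,0.04],[0.023,-0.0177,0,0,0,0,0.04],[0.023,-0.0177,0,0,0,0,0.04],[0.023,-0.0177,0,0,0,0,0.04],[0.023,-0.0177,0,0,0,0,0.04]]}}

```text
t: 7.7
eef_pos: [0.5093, 0.0212, 0.3501]
ee_rot: [-0.0, 0.816, 0.578, 0.0]
wrist_force: [0.9, 0.6, -0.8]
width: 0.0494
finger_force: 42.0
```

{"method": "send_rows", "body": {"targets": [[0,0,0,0,0,-0.0935,0.04],[0,0,0,0,0,-0.0935,0.04],[0,0,0,0,0,-0.0935,0.04],[0,0,0,0,0,-0.0935,0.04],[0,0,0,0,0,0,0.04],[0,0,0,0,0,0,0.04],[0,0,0,0,0,0,0.04],[0,0,0,0,0,0,0.04],[0,0,0,0,0,0,0.04],[0,0,0,0,0,0,0.04]]}}

```text
t: 8.53
eef_pos: [0.5101, 0.0201, 0.3497]
ee_rot: [0.0, 0.695, 0.719, -0.0]
wrist_force: [-0.6, -0.3, -1.4]
width: 0.0491
finger_force: 42.1
```

Run:
```python
from h import *
c=cap('wrist','w2.png')
s=env.observe(); T=R.from_quat(np.array(s['ee_rot'])[[1,2,3,0]]).as_matrix(); print(s['t'],s['eef_pos'],T.round(3),np.round(s['joint_pos'],2))
```

```text
8.5833 [0.5100655  0.02009053 0.34966422] [[-0.034  0.999 -0.   ]
 [ 0.999  0.034 -0.   ]
 [-0.    -0.    -1.   ]] [-0.59  0.48  0.59  1.98 -0.37  0.79  0.24]
```

View pics/w2.png

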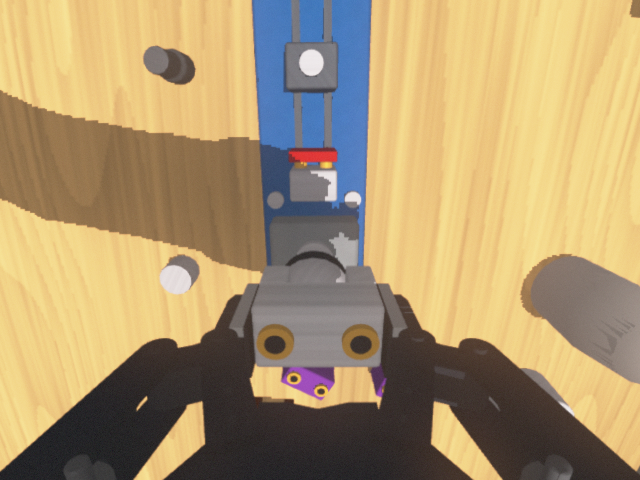

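The wrist view shows the stop at (285–338, 42–91), the red jaw at (288–338, 149–162), the carrier at (290–337, 165–200), and the held cap's holes at (275,342) and (361,342). I'll enlarge the jaw area.

Run:
```python
from h import *
i=cv2.imread('pics/w2.png')[30:180,240:390]; cv2.imwrite('pics/m2.png',cv2.resize(i,(600,600),interpolation=cv2.INTER_CUBIC))
```

```text
(no output)
```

View pics/m2.png

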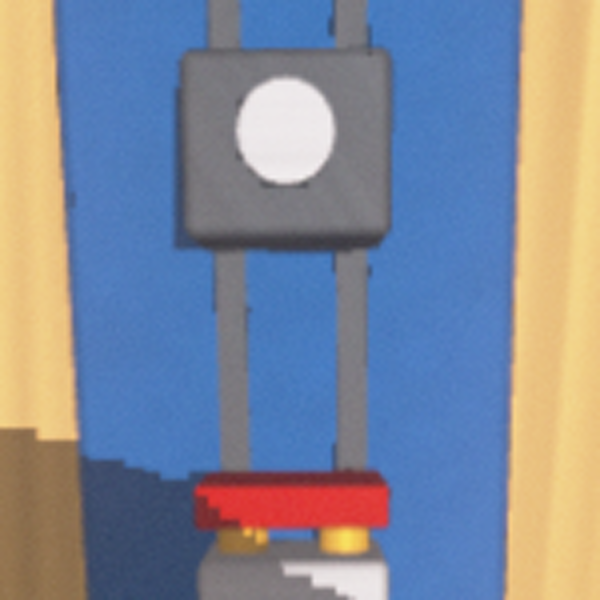

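Run:
```python
from h import *
c=load('w2'); s=env.observe(); T=R.from_quat(np.array(s['ee_rot'])[[1,2,3,0]]).as_matrix()
q=lambda x,y:(240+x/4,30+y/4)
f=lambda u,z:onz(c,u,z).round(4)[:2]
print('stop foot',f(q(290,249),.03),'face top',f(q(288,235),.066),'stop top corners',[f(q(*p),.066) for p in((182,50),(390,50),(390,235),(183,235))])
print('jaw top front',[f(q(*p),.064) for p in((197,475),(388,475))])
print('bed edge L/R',[f(q(*p),.03) for p in((60,100),(80,420),(520,100),(507,420))])
print('cap holes',[(T.T@(onz(c,u,z)-s['eef_pos'])).round(4) for z in(.209,) for u in((275,342),(361,342))])
```

```text
stop foot [0.5022 0.1196] face top [0.5023 0.1196] stop top corners [array([0.4838, 0.1481]), array([0.5185, 0.1492]), array([0.5199, 0.1202]), array([0.4842, 0.119 ])]
jaw top front [array([0.4869, 0.0782]), array([0.5217, 0.0793])]
bed edge L/R [array([0.4571, 0.1454]), array([0.4602, 0.0854]), array([0.5456, 0.1483]), array([0.5475, 0.0884])]
cap holes [array([-0.0005, -0.0167,  0.1407]), array([-0.0005,  0.0161,  0.1407])]
```

{"method": "send_rows", "body": {"targets": [[0.016,-0.0008,0,0,0,0,0.04],[0.016,-0.0008,0,0,0,0,0.04],[0.016,-0.0008,0,0,0,0,0.04],[0.016,-0.0008,0,0,0,0,0.04],[0.016,-0.0008,0,0,0,0,0.04],[0,0,0.018,0,0,0,0.04],[0,0,0.018,0,0,0,0.04],[0,0,0.018,0,0,0,0.04],[0,0,0.018,0,0,0,0.04],[0,0,0.018,0,0,0,0.04]]}}

```text
t: 9.42
eef_pos: [0.5032, 0.0999, 0.2588]
ee_rot: [0.0, 0.695, 0.719, -0.0]
wrist_force: [-0.2, 0.2, -1.1]
width: 0.0495
finger_force: 42.2
```

{"method": "send_rows", "body": {"targets": [[0,0,0.01,0,0,0,0.04],[0,0,0.01,0,0,0,0.04],[0,0,0.008,0,0,0,0.04],[0,0,0.006,0,0,0,0.04],[0,0,0.006,0,0,0,0.04],[0,0,0.004,0,0,0,0.04],[0,0,0.003,0,0,0,0.04],[0,0,0,0,0,0,0.04],[0,0,0,0,0,0,0.04],[0,0,0,0,0,0,0.04]]}}

```text
t: 10.25
eef_pos: [0.5034, 0.0999, 0.213]
ee_rot: [0.0, 0.695, 0.719, 0.0]
wrist_force: [0.4, -0.8, -1.2]
width: 0.0495
finger_force: 42.1
```

Run:
```python
from h import *
cap('wrist','w3.png'); a=cap('scene','s3.png'); b=cap('side','d3.png')
s=env.observe(); print(s['t'],s['eef_pos'],s['ee_rot'],s['wrist_force'])
f=lambda n,x,y,w,h: cv2.resize(cv2.imread('pics/'+n)[y:y+h,x:x+w],(400,300),interpolation=cv2.INTER_CUBIC)
w=cv2.resize(cv2.imread('pics/w3.png'),(400,300))
cv2.imwrite('pics/m3.png',np.vstack([np.hstack([f('s3.png',285,190,80,60),f('d3.png',265,205,80,60)]),np.hstack([w,f('w3.png',220,90,200,150)])]))
```

```text
10.4 [0.50333114 0.09988793 0.21294227] [8.71958920e-05 6.94622306e-01 7.19374599e-01 1.74617230e-04] [-0.03780509 -0.26456606 -1.34495901]
```

View pics/m3.png

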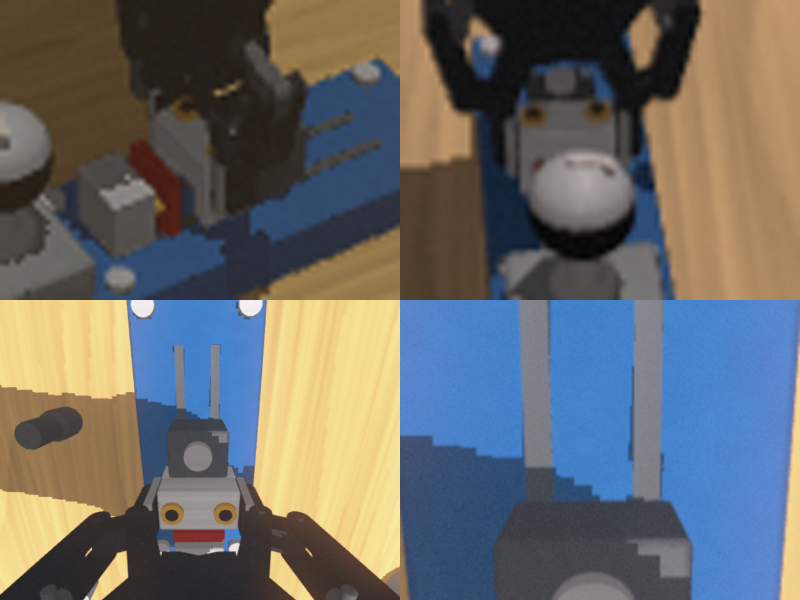

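The cap hangs between the red jaw and the stop. Laterally they line up: cap, stop and jaw are all centred at about x = 199 in the wrist panel. I'll lower the last 4.5 mm and check the force.

{"method": "send_rows", "body": {"targets": [[0,0,0.0015,0,0,0,0.04],[0,0,0.001,0,0,0,0.04],[0,0,0.001,0,0,0,0.04],[0,0,0.0005,0,0,0,0.04],[0,0,0.0003,0,0,0,0.04],[0,0,0,0,0,0,0.04],[0,0,0,0,0,0,0.04],[0,0,0,0,0,0,0.04],[0,0,0,0,0,0,0.04],[0,0,0,0,0,0,0.04]]}}

```text
t: 11.23
eef_pos: [0.5032, 0.0998, 0.2084]
ee_rot: [-0.0, 0.695, 0.719, -0.0]
wrist_force: [-1.8, -0.4, 1.5]
width: 0.0497
finger_force: 42.2
```

{"method": "send_rows", "body": {"targets": [[0,0,0,0,0,0,0.052],[0,0,0,0,0,0,0.056],[0,0,0,0,0,0,0.062],[0,0,0,0,0,0,0.07],[0,0,0,0,0,0,0.078],[0,0,0,0,0,0,0.085],[0,0,0,0,0,0,0.085],[0,0,0,0,0,0,0.085],[0,0,-0.005,0,0,0,0.085],[0,0,-0.01,0,0,0,0.085]]}}

```text
t: 12.07
eef_pos: [0.503, 0.0997, 0.2233]
ee_rot: [-0.0, 0.695, 0.719, -0.001]
wrist_force: [-0.6, 0.1, -0.3]
width: 0.0848
finger_force: 0.0
```

{"method": "send_rows", "body": {"targets": [[0,0,-0.015,0,0,0,0.085],[0,0,-0.02,0,0,0,0.085],[0,0,-0.02,0,0,0,0.085],[0,0,-0.02,0,0,0,0.085],[0,0,-0.02,0,0,0,0.085],[0,0,-0.02,0,0,0,0.085],[-0.025,0.0,-0.01,0,0,0,0.085],[-0.03,0.0005,0,0,0,0,0.085],[-0.03,0.0005,0,0,0,0,0.085],[-0.025,0,0,0,0,0,0.085]]}}

```text
t: 12.9
eef_pos: [0.5078, -0.0119, 0.3496]
ee_rot: [0.0, 0.695, 0.719, 0.0]
wrist_force: [-0.5, -0.5, -1.0]
width: 0.0848
finger_force: 0.0
```

{"method": "send_rows", "body": {"targets": [[0,0,0,0,0,0,0.085],[0,0,0,0,0,0,0.085],[0,0,0,0,0,0,0.085],[0,0,0,0,0,0,0.085],[0,0,0,0,0,0,0.085],[0,0,0,0,0,0,0.085],[0,0,0,0,0,0,0.085],[0,0,0,0,0,0,0.085],[0,0,0,0,0,0,0.085],[0,0,0,0,0,0,0.085]]}}

```text
t: 13.73
eef_pos: [0.5081, -0.01, 0.3484]
ee_rot: [0.0, 0.695, 0.719, -0.0]
wrist_force: [0.1, 0.3, -0.3]
width: 0.0848
finger_force: 0.0
```

Run:
```python
from h import *
c=cap('wrist','w4.png')
s=env.observe(); T=R.from_quat(np.array(s['ee_rot'])[[1,2,3,0]]).as_matrix(); print(s['t'],s['eef_pos'],T.round(3),np.round(s['joint_pos'],2))
i=cv2.imread('pics/w4.png')[60:360,190:450]; cv2.imwrite('pics/m4.png',cv2.resize(i,(520,600),interpolation=cv2.INTER_CUBIC))
```

```text
13.7833 [ 0.50812393 -0.01002201  0.34839064] [[-0.035  0.999 -0.   ]
 [ 0.999  0.035 -0.   ]
 [-0.    -0.    -1.   ]] [-0.53  0.48  0.59  1.98 -0.37  0.79  0.3 ]
```

View pics/m4.png

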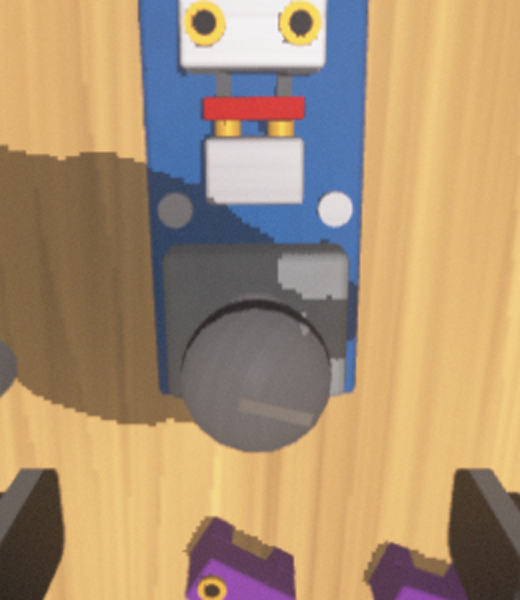

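The cap stands square between the jaws. The ball outline is centred at about (318,247.5) in full-image pixels. The jaw's front edge is at row 108.5, the cap's near edge at row 94.5, and the carrier's front at row 129.

Run:
```python
from h import *
c=load('w4'); s=env.observe(); T=R.from_quat(np.array(s['ee_rot'])[[1,2,3,0]]).as_matrix()
q=lambda x,y:(190+x/2,60+y/2)
k=onz(c,q(256,375),.105); print('knob',k,'tool shift',T.T@(k-s['eef_pos']))
# refine: fit sphere outline limits
def lim(P):
    th=np.linspace(0,2*np.pi,60);o,_=ray(c,(320,240)); pts=[]
    n=(np.array(P)-o);D=np.linalg.norm(n);n/=D; sa=.025/D; u=np.cross(n,[1,0,0]);u/=np.linalg.norm(u);v=np.cross(n,u)
    return np.array([proj(c,o+np.sqrt(1-sa**2)*n+sa*(np.cos(t)*u+np.sin(t)*v)) for t in th])
L=lim(k); print('predicted outline (crop px)',((L.min(0)-[190,60])*2).round(0),((L.max(0)-[190,60])*2).round(0))
g=lambda x,y,z:(T.T@(onz(c,q(x,y),z)))[0]
print('jawfront',g(253,97,.064),'capnear',g(253,68,.068),'jawback',g(253,119,.064),'carrier',g(253,138,.064))
```

```text
knob [ 0.50796575 -0.01187381  0.105     ] tool shift [-1.83853280e-03 -2.17693032e-04  2.43390691e-01]
predicted outline (crop px) [181. 300.] [331. 451.]
jawfront 0.05895896648153704 capnear 0.06831430874155199 jawback 0.051537588229370865 carrier 0.045027528582496396
```

{"method": "send_rows", "body": {"targets": [[-0.0018,-0.0002,0,0,0,0,0.085],[0,0,0,0,0,-0.1,0.085],[0,0,0,0,0,-0.1,0.085],[0,0,0,0,0,-0.1,0.085],[0,0,0,0,0,-0.1,0.085],[0,0,0,0,0,-0.1,0.085],[0,0,0,0,0,-0.1,0.085],[0,0,0,0,0,-0.1,0.085],[0,0,0,0,0,-0.1,0.085],[0,0,0,0,0,0,0.085]]}}

```text
t: 14.62
eef_pos: [0.5079, -0.0122, 0.3485]
ee_rot: [0.0, 0.357, 0.934, 0.0]
wrist_force: [0.0, -0.3, -0.8]
width: 0.085
finger_force: 0.0
```

{"method": "send_rows", "body": {"targets": [[0,0,0.01,0,0,0,0.085],[0,0,0.0125,0,0,0,0.085],[0,0,0.0125,0,0,0,0.085],[0,0,0.0125,0,0,0,0.085],[0,0,0.0125,0,0,0,0.085],[0,0,0.0125,0,0,0,0.085],[0,0,0.01,0,0,0,0.085],[0,0,0.0065,0,0,0,0.085],[0,0,0.0025,0,0,0,0.085],[0,0,0,0,0,0,0.085]]}}

```text
t: 15.45
eef_pos: [0.5079, -0.0119, 0.2564]
ee_rot: [-0.0, 0.36, 0.933, -0.0]
wrist_force: [-0.5, -0.2, -1.2]
width: 0.085
finger_force: 0.0
```

Run:
```python
from h import *
s=env.observe(); T=R.from_quat(np.array(s['ee_rot'])[[1,2,3,0]]).as_matrix(); print(s['t'],s['eef_pos'],T.round(3),np.round(s['joint_pos'],2),s['wrist_force'],s['wrist_torque'])
```

```text
15.45 [ 0.50788402 -0.01191868  0.25639712] [[-0.741  0.672 -0.001]
 [ 0.672  0.741 -0.   ]
 [ 0.    -0.001 -1.   ]] [-0.31  0.59  0.29  2.03 -0.3   0.56  1.03] [-0.51563281 -0.15233059 -1.16808622] [-0.03848734  0.04885077  0.08449728]
```

{"method": "send_rows", "body": {"targets": [[0,0,0,0,0,0,0.075],[0,0,0,0,0,0,0.068],[0,0,0,0,0,0,0.062],[0,0,0,0,0,0,0.056],[0,0,0,0,0,0,0.052],[0,0,0,0,0,0,0.04],[0,0,0,0,0,0,0.04],[0,0,0,0,0,0,0.04],[0,0,0,0,0,0,0.04],[0,0,0,0,0,0,0.04]], "newtons": 60}}

```text
t: 16.28
eef_pos: [0.5083, -0.0116, 0.2575]
ee_rot: [0.0, 0.36, 0.933, 0.0]
wrist_force: [-1.5, 1.8, 10.1]
width: 0.0477
finger_force: 59.9
```

{"method": "send_rows", "body": {"targets": [[0,0,0,0,0,0.04,0.04],[0,0,0,0,0,0.05,0.04],[0,0,0,0,0,0.05,0.04],[0,0,0,0,0,0.05,0.04],[0,0,0,0,0,0.05,0.04],[0,0,0,0,0,0.05,0.04],[0,0,0,0,0,0.05,0.04],[0,0,0,0,0,0.05,0.04],[0,0,0,0,0,0.05,0.04],[0,0,0,0,0,0.05,0.04]]}}

```text
t: 17.12
eef_pos: [0.5082, -0.0117, 0.2575]
ee_rot: [0.0, 0.576, 0.817, 0.0]
wrist_force: [-1.7, 1.5, 11.1]
width: 0.0478
finger_force: 60.1
```

```bash
cat > st.py <<'E'
from h import *
s=env.observe(); T=R.from_quat(np.array(s['ee_rot'])[[1,2,3,0]]).as_matrix(); print(round(s['t'],2),np.round(s['eef_pos'],4),'yaw of y',np.arctan2(T[1,1],T[0,1]).round(4),'j7',np.round(s['joint_pos'][6],2),np.round(s['wrist_force'],2),np.round(s['wrist_torque'],3),s['width'],s['finger_force'])
E
python3 st.py
```

```text
17.12 [ 0.5082 -0.0117  0.2575] yaw of y 0.343 j7 0.67 [-1.67  1.48 11.12] [0.29  0.537 0.229] 0.04775746994528565 60.08127432782203
```

```bash
cat > jaw.py <<'E'
from h import *
def jaw(c,verbose=True):
    p=c['pixels'].astype(int); r=(p[:,:,0]>60)&(p[:,:,0]>2*p[:,:,1])&(p[:,:,0]>2*p[:,:,2])
    v,u=np.nonzero(r); q=np.array([onz(c,(a,b),.064)[:2] for a,b in zip(u,v)])
    k=(abs(q[:,0]-.505)<.03)&(abs(q[:,1]-.08)<.05); q=q[k]
    if len(q)<20: return len(q)
    s=q@[-.035,.9994]; x=q@[.9994,.035]; return len(q),np.percentile(s,[1,50,99]).round(4),np.percentile(x,[1,99]).round(4)
if __name__=='__main__':
    import sys
    for n in('scene','side','wrist'):
        f=n+sys.argv[1]; c=cap(n,f+'.png'); print(n,jaw(c))
E
python3 - <<'E'
from jaw import *
for f in('w4','w2','scene0','s3','side0','d3'): print(f,jaw(load(f)))
E
python3 jaw.py 5
```

```text
w4 (553, array([0.0519, 0.0553, 0.0593]), array([0.489 , 0.5235]))
w2 (572, array([0.0522, 0.0565, 0.0609]), array([0.4897, 0.5235]))
scene0 (59, array([0.0457, 0.0523, 0.0585]), array([0.4927, 0.536 ]))
s3 (62, array([0.0457, 0.052 , 0.0585]), array([0.4927, 0.5359]))
side0 2
d3 0
scene (58, array([0.0514, 0.0573, 0.0631]), array([0.493 , 0.5354]))
side 1
wrist (1400, array([0.0565, 0.0603, 0.0641]), array([0.4886, 0.5232]))
```

{"method": "send_rows", "body": {"targets": [[0,0,0,0,0,0.05,0.04],[0,0,0,0,0,0.08,0.04],[0,0,0,0,0,0.08,0.04],[0,0,0,0,0,0.08,0.04],[0,0,0,0,0,0.08,0.04],[0,0,0,0,0,0.08,0.04],[0,0,0,0,0,0.08,0.04],[0,0,0,0,0,0.07,0.04],[0,0,0,0,0,0.05,0.04],[0,0,0,0,0,0,0.04]]}}

```text
t: 18.1
eef_pos: [0.5081, -0.0116, 0.2574]
ee_rot: [-0.0, 0.807, 0.59, 0.0]
wrist_force: [-2.4, 1.2, 14.9]
width: 0.0475
finger_force: 60.6
```

```bash
python3 st.py; python3 jaw.py 6
```

```text
18.1 [ 0.5081 -0.0116  0.2574] yaw of y -0.3083 j7 0.2 [-2.37  1.22 14.89] [ 0.489  0.888 -0.219] 0.04748373911424912 60.58256687130779
scene (57, array([0.0575, 0.0632, 0.0691]), array([0.4936, 0.536 ]))
side (25, array([0.0616, 0.0691, 0.0726]), array([0.4914, 0.5244]))
wrist (1451, array([0.0629, 0.0667, 0.0705]), array([0.4891, 0.524 ]))
```

{"method": "send_rows", "body": {"targets": [[0,0,0,0,0,0.04,0.04],[0,0,0,0,0,0.05,0.04],[0,0,0,0,0,0.05,0.04],[0,0,0,0,0,0.05,0.04],[0,0,0,0,0,0.05,0.04],[0,0,0,0,0,0.05,0.04],[0,0,0,0,0,0.03,0.04],[0,0,0,0,0,0,0.04],[0,0,0,0,0,0,0.04],[0,0,0,0,0,0,0.04]]}}

```text
t: 19.08
eef_pos: [0.5081, -0.0117, 0.2575]
ee_rot: [-0.0, 0.89, 0.455, 0.0]
wrist_force: [-3.4, 2.7, 14.8]
width: 0.0475
finger_force: 60.6
```

```bash
python3 st.py; python3 jaw.py 7
```

```text
19.08 [ 0.5081 -0.0117  0.2575] yaw of y -0.6252 j7 -0.04 [-3.41  2.7  14.84] [ 0.659  0.79  -0.236] 0.04745842499726139 60.595246106386185
scene (61, array([0.0603, 0.0667, 0.0731]), array([0.4926, 0.536 ]))
side 18
wrist (1354, array([0.0659, 0.0698, 0.0736]), array([0.4894, 0.5244]))
```

{"method": "send_rows", "body": {"targets": [[0,0,0,0,0,0.03,0.04],[0,0,0,0,0,0.04,0.04],[0,0,0,0,0,0.04,0.04],[0,0,0,0,0,0.04,0.04],[0,0,0,0,0,0.03,0.04],[0,0,0,0,0,0,0.04],[0,0,0,0,0,0,0.04],[0,0,0,0,0,0,0.04],[0,0,0,0,0,0,0.04],[0,0,0,0,0,0,0.04]]}}

```text
t: 20.07
eef_pos: [0.508, -0.0117, 0.2574]
ee_rot: [-0.0, 0.928, 0.374, 0.0]
wrist_force: [-3.3, 2.9, 14.2]
width: 0.0475
finger_force: 60.6
```

```bash
python3 st.py; python3 jaw.py 8
```

```text
20.07 [ 0.508  -0.0117  0.2574] yaw of y -0.8051 j7 -0.17 [-3.25  2.93 14.19] [ 0.641  0.892 -0.191] 0.04753865674602051 60.62463885638863
scene (56, array([0.0605, 0.0671, 0.0731]), array([0.4925, 0.536 ]))
side 9
wrist (1282, array([0.0658, 0.0697, 0.0736]), array([0.4894, 0.5274]))
```

{"method": "send_rows", "body": {"targets": [[0,0,0,0,0,0.025,0.04],[0,0,0,0,0,0.025,0.04],[0,0,0,0,0,0.025,0.04],[0,0,0,0,0,0,0.04],[0,0,0,0,0,0,0.04],[0,0,0,0,0,0,0.04],[0,0,0,0,0,0,0.04],[0,0,0,0,0,0,0.04],[0,0,0,0,0,0,0.04],[0,0,0,0,0,0,0.04]]}}

```text
t: 21.05
eef_pos: [0.508, -0.0117, 0.2575]
ee_rot: [-0.0, 0.941, 0.339, 0.0]
wrist_force: [-4.0, 2.6, 13.7]
width: 0.0482
finger_force: 60.6
```

```bash
python3 st.py; python3 jaw.py 9
```

```text
21.05 [ 0.508  -0.0117  0.2575] yaw of y -0.88 j7 -0.23 [-3.98  2.62 13.74] [ 0.694  0.899 -0.052] 0.0481683819090958 60.60776120983064
scene (51, array([0.0605, 0.0674, 0.0731]), array([0.4925, 0.5361]))
side 4
wrist (1266, array([0.063 , 0.0696, 0.0736]), array([0.4894, 0.5298]))
```

{"method": "send_rows", "body": {"targets": [[0,0,0,0,0,0,0.052],[0,0,0,0,0,0,0.058],[0,0,0,0,0,0,0.066],[0,0,0,0,0,0,0.075],[0,0,0,0,0,0,0.085],[0,0,0,0,0,0,0.085],[0,0,0,0,0,0,0.085],[0,0,-0.005,0,0,0,0.085],[0,0,-0.01,0,0,0,0.085],[0,0,-0.016,0,0,0,0.085]]}}

```text
t: 22.03
eef_pos: [0.5077, -0.012, 0.2882]
ee_rot: [-0.0, 0.941, 0.338, -0.001]
wrist_force: [-0.0, 0.6, 0.0]
width: 0.085
finger_force: 0.0
```

{"method": "send_rows", "body": {"targets": [[0,0,-0.02,0,0,0,0.085],[0,0,-0.02,0,0,-0.075,0.085],[0,0,-0.02,0,0,-0.12,0.085],[0,0,0,0,0,-0.12,0.085],[0,0,0,0,0,-0.12,0.085],[0,0,0,0,0,-0.12,0.085],[0,0,0,0,0,-0.12,0.085],[0,0,0,0,0,-0.12,0.085],[0,0,0,0,0,-0.12,0.085],[0,0,0,0,0,0,0.085]]}}

```text
t: 22.87
eef_pos: [0.5079, -0.0122, 0.3489]
ee_rot: [0.0, 0.693, 0.721, 0.0]
wrist_force: [0.5, -0.5, 0.6]
width: 0.0852
finger_force: 0.0
```

{"method": "send_rows", "body": {"targets": [[0,0,0,0,0,0,0.085],[0,0,0,0,0,0,0.085],[0,0,0,0,0,0,0.085],[0,0,0,0,0,0,0.085],[0,0,0,0,0,0,0.085],[0,0,0,0,0,0,0.085],[0,0,0,0,0,0,0.085],[0,0,0,0,0,0,0.085],[0,0,0,0,0,0,0.085],[0,0,0,0,0,0,0.085]]}}

```text
t: 23.7
eef_pos: [0.508, -0.0119, 0.3479]
ee_rot: [0.0, 0.695, 0.719, -0.0]
wrist_force: [0.2, 0.2, -0.2]
width: 0.0851
finger_force: 0.0
```

```bash
python3 st.py; python3 jaw.py 10
python3 - <<'E'
import cv2,numpy as np
f=lambda n:cv2.resize(cv2.imread('pics/'+n+'.png')[20:170,250:382],(400,455),interpolation=cv2.INTER_CUBIC)
cv2.imwrite('pics/m5.png',np.hstack([f('w4'),f('wrist10')]))
E
```

```text
23.7 [ 0.508  -0.0119  0.3479] yaw of y 0.0348 j7 0.36 [ 0.24  0.16 -0.22] [-0.026 -0.013  0.052] 0.08509734621191348 0.0
scene (49, array([0.0605, 0.0682, 0.0731]), array([0.4925, 0.5361]))
side (31, array([0.0678, 0.0721, 0.0766]), array([0.4916, 0.5238]))
wrist (599, array([0.066 , 0.0699, 0.0732]), array([0.4885, 0.5236]))
```

View pics/m5.png

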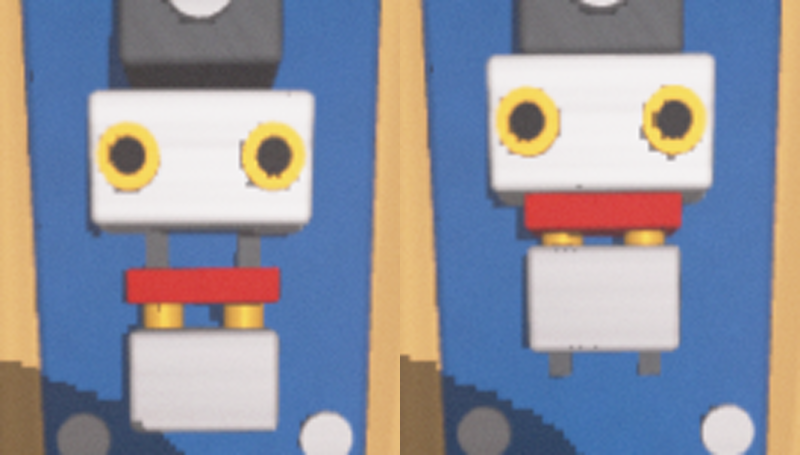

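The cap now sits square against the stop, and the red jaw touches it. The visible springs (jaw back to carrier front) have shortened from rows 302–330 to rows 231–247 of the crop. I'll convert that to millimetres.

Run:
```python
from h import *
for f,jf,jb,cf,cb in(('w4',268,302,330,430),('wrist10',194,231,247,350)):
    c=load(f); g=lambda y:onz(c,(250+204/3.03,20+y/3.033),.064)[1]*1000
    print(f,'jaw front %.1f back %.1f carrier front %.1f back %.1f'%(g(jf),g(jb),g(cf),g(cb)))
    # profile of the column through a spring for sub-pixel edges
    u=int(250+(163 if f=='w4' else 160)/3.03); print([tuple(int(x) for x in c['pixels'][v,u]) for v in range(int(20+(jb-8)/3.033),int(20+(cf+10)/3.033))])
```

```text
w4 jaw front 76.8 back 69.2 carrier front 62.9 back 39.5
[(213, 64, 65), (212, 63, 61), (214, 65, 64), (195, 81, 58), (222, 156, 76), (240, 196, 87), (242, 203, 94), (244, 209, 91), (244, 211, 93), (244, 210, 91), (244, 208, 91), (239, 194, 92), (156, 129, 101), (156, 148, 148), (191, 184, 184), (213, 203, 206)]
wrist10 jaw front 90.9 back 82.9 carrier front 79.5 back 56.5
[(213, 67, 65), (195, 58, 59), (148, 60, 58), (144, 98, 69), (225, 170, 82), (241, 197, 90), (240, 197, 92), (200, 154, 93), (174, 158, 151), (187, 179, 180), (212, 203, 204)]
```

```bash
python3 -c "
from plant import env
print(env.hand_in())"
```

```text
the job is handed in; nothing more can be done
None
```

The job is handed in at about 24 s: the bearing cap is held square against the stop with the springs pressed in about 2.7 mm by my camera estimate (roughly 13 N), the knob is released, and the gripper is clear of everything.

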